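# Set a plunge router's depth stop on a set-up bar

## Task

Set the router's depth stop: turn only the wide coarse ring (the outer of the two concentric knobs on top of the depth stop) clockwise until the depth rod comes down and firmly nips the brass set-up bar lying on the turret, without forcing it, then let go and swing the lock lever clockwise fully home. The small fine knob in the middle of the ring is at its zero and must stay there: it gets dragged round if the ring is wound on too hard. Leave the bar in place and do not disturb the other things on the bench.

Things in the scene. Friction and masses are not known exactly. Their poses are not given: they have to be found in the camera images.
- ring_centre (a point): Centre of the coarse ring, on its vertical axis at half height: a finely knurled aluminium ring, 60 mm in diameter and 20 mm high, 232 mm above the bench, on top of the router's depth stop. From 30 to 70 mm off its axis everything ends at least 24 mm below this point.
- coarse_ring: The same ring as a part (origin 10 mm below ring_centre). It takes about 0.20 N m to turn freely; clockwise from above lowers the rod 5 mm per rad. Once the rod bears on the bar the torque climbs 0.05 N m per 10 N of rod force; at about 0.45 N m the fine knob is dragged along. Let go, it eases back up to 0.15 rad over some seconds, until the rod merely rests on the bar; this is normal.
- fine_knob_top (a point): Centre of the top face of the fine knob: a black knob 27 mm in diameter that stands 24 mm up out of the middle of the coarse ring (its top is 34 mm above ring_centre), with a white line from the centre.
- fine_knob (a joint): Turn of the fine knob in rad, clockwise from above positive; it starts at 0, its zero mark, and must stay there.
- depth_rod: Steel depth rod, 12 mm in diameter, upright on the ring's axis, below it; the origin is the centre of the lower end of the thick rod, 65 mm above the bench at the start. Below this end stands a dark end screw, 9 mm in diameter, screwed out by an unmeasured 11 to 22 mm: its end lands on the bar (so the gap is 5 to 16 mm at first).
- setup_bar: Loose brass set-up bar, 12 mm high, 12 mm wide, 50 mm long (along its y), lying on the turret stop right under the depth rod; the origin is the centre of its underside, 26 mm above the bench, its top 38 mm. About 15 to 25 N is a firm nip; the rod must not be forced on it with over 50 N.
- turret_stop (a point): Centre of the top of the steel turret stop (16 mm square) on the router's base, under the rod, 26 mm above the bench; its x axis points away from the motor, through the lever pivot.
- lock_lever (a joint): Lock lever's angle in rad: it starts at 0 to 0.15 (open), grows clockwise from above, and reaches its stop, fully home, at 0.95. At 0 the lever points 0.80 rad counter-clockwise of the router's x axis. Friction 0.22 N m (about 4 N at the ball); it stays where it is left.
- lever_ball (a point): Centre of the black ball, 19 mm in diameter, at the end of the lock lever, 58 mm from its pivot axis and 222 mm above the bench: the place to push. Beside it, on the side away from its travel, the space is free.
- lever_pivot (a point): Vertical pivot axis of the lock lever, 30 mm from the ring's axis on the side away from the motor, 188 mm above the bench.
- router: Compact plunge router, fixed to the bench by two dogs, standing on its round base (170 mm in diameter): origin at the centre of the underside of the base, z up, x towards the depth stop. The motor (86 mm in diameter) is 198 mm high; the ring's axis is 68 mm from the motor's axis along x. Two hand grips reach out to 134 mm either side along y, 112 mm above the bench.
- collet_wrench: Steel wrench, 170 mm long, lying beside the router: leave alone.
- spare_bar_a: Spare brass bar, 16 x 50 x 16 mm, lying near the router: leave alone.
- spare_bar_b: Spare brass bar, 8 x 50 x 20 mm, lying near the router: leave alone.
- bat_handle: Sawn-off bat handle with its knob up, 170 mm high, standing: leave alone.
- bat_block: Flat wooden block with three dark recesses, 160 x 55 x 36 mm: leave alone.
- bat_slice: Round slice of a bat, 66 mm in diameter, 34 mm high: leave alone.
- glue: White glue bottle, 150 mm high, standing: leave alone.
- bench_brush: Bench brush, 220 mm long, lying: leave alone.

How it is judged (in metres and radians):
On the way, in this order (a step that is already met when the one before it is completed fails the run):
1. the depth rod nips the set-up bar (contact force between depth_rod and setup_bar above 5 N and horizontal distance between setup_bar and turret_stop below 0.008 m), for 0.3 s.
2. the lock lever is swung home (value of joint lock_lever above 0.82 rad), for 0.2 s.
At the end, for the whole second after the job is handed in: The bar lies at rest on the turret stop (within 8 mm of its centre) with the depth rod bearing on it (more than 0.4 N: it weighs 1.2 N), the lock lever is turned past 0.82 rad (stop at 0.95), and the fine knob is within 0.10 rad of its zero (contact force between depth_rod and setup_bar above 0.4 N and horizontal distance between setup_bar and turret_stop below 0.008 m and value of joint lock_lever above 0.82 rad and value of joint fine_knob between -0.1 and 0.1 rad and linear speed of setup_bar below 0.01 m/s); the robot touches nothing.
It fails at once if the depth rod is forced on the bar with more than 50 N (contact force between depth_rod and setup_bar above 50 N).
It fails at once if the fine knob is turned by more than 0.10 rad (6 degrees) (value of joint fine_knob above 0.1 rad or value of joint fine_knob below -0.1 rad).
It fails at once if another thing on the bench is moved by more than 30 mm (distance of any of collet_wrench, spare_bar_a, spare_bar_b, bat_handle, bat_block, bat_slice, glue, bench_brush from where it was at the start of the episode above 0.03 m).
It also fails if it takes over 72 s, if anything falls off the work surface, if the arm or the gripper's body presses on something with over 40 N, if the wrist force passes 120 N, or if a joint passes its speed limit or range.

## Robot

A 7-joint arm with a two-finger parallel gripper is mounted at the origin on the work surface. World frame = base frame: x ahead of the robot, y to its left, z up, the work surface at z = 0. Lengths are in m, angles in degrees, forces in N, time in s.
With the tool pointing down it reaches from about 0.425 to 0.875 m from the base axis. Payload 4.7 kg.
Tool frame: the origin (TCP) lies between the finger pads; the fingertips stand 8 mm ahead of it and the grasp point (between the pads) lies 11 mm behind it (env.tip_extent is the distance from the TCP to the fingertips, in m); z points along the fingers, y is the line along which they close (so a half turn about z gives the same grasp; the last joint's range is limited). The gripper opens to 87 mm and grips with 3 to 60 N. Pads are 19 mm wide; open, the fingers measure 117 mm over their backs; the gripper's body (75 mm by 190 mm) begins 51 mm behind the grasp point.
Start: joints at [66.984, 18.392, -4.016, 83.108, 1.295, 78.541, -3.26], TCP at [0.263, -0.595, 0.231] pointing down, gripper open.
Joint ranges: [-163.93, 163.93], [-17.29, 119.83], [-79.2, 71.16], [3.27, 140.29], [-89.18, 269.18], [5.43, 117.66], [-154.24, 154.24]. Speed limits (degrees/s): [147.25, 147.25, 180, 180, 180, 180, 180].

## Interface

Orientations are given as [roll, pitch, yaw] about the fixed x, y, z axes, in that order (R = Rz(yaw) Ry(pitch) Rx(roll)).
In Python, from cell import sensors, vision, workorder, env gives the robot as it stands.
- The arm moves only by the tool drive_tool, never from a script. Its argument "moves" is a list of rows, each an object of numbers: "x", "y", "z": the shift along the tool's x, y, z in mm; "rx", "ry", "rz": the turn, a rotation vector about the tool's x, y, z in rad; "fingers": the closure, from -1 (fully open) to 1 (shut). In form: [{"x": .., "y": .., "z": .., "rx": .., "ry": .., "rz": .., "fingers": ..}, ...]. A call has 1 to 20 rows; each row is the pose to reach, as a shift and turn from the pose commanded when the call began, along the tool's axes at that moment; what a row does not reach only later rows make up. A row lasts 1/8 s, in which the tool goes at most 62.5 mm and 10.7 degrees, less where a joint would pass 70% of its speed; a pose out of reach is approached as far as the arm can. A call with a gripper value outside its range is refused whole. The fingers move at their own pace and stop on an object; "force" is the grip in N (left out, the last holds). Time passes only in rows, so rows that repeat a pose let the fingers close. It gives the time, the measured TCP pose, the force, the opening and the grip force at its end, in the units of the state.
- sensors.get_obs(): the state, without advancing time (a new reading comes with each control period).
- vision.read_camera(name): name is "scene" or "top" or "wrist"; returns a dict with "image" (480x640x3 uint8, red, green, blue), "fx", "fy", "cx", "cy" (pixels), "R" (3x3) and "t" (3): a world point X has camera coordinates R X + t. Camera axes: x right, y down, z forward; pixel columns grow to the right and rows downward; lengths in m; the calibration is good to about 2 mm. A picture is of the moment at which its call begins. There is no depth.
- workorder.sign_off(): hands the job in; it is judged then, once.
The state is a dict: "time_s": time; "qpos": joint angles; "joint_velocities": joint speeds; "effort": joint torques, N m; "tool_pos": TCP position; "tool_rot": TCP orientation; "force": force on the tool from outside, world axes, zero at the start; "wrist_torque": the same for the moment, N m; "grip_width": finger opening in m; "grasp_force": force on a finger pad.
Only numpy, scipy, OpenCV 4.12 (cv2) and the standard library are available. Lean on these libraries where they do the work, as an engineer would, in place of code of your own. Each camera call takes 0.05 s, during which the arm holds its last target. There are 200 camera calls.

## Working session

There is one attempt and no reset: what is moved stays moved. The work goes in short steps, Python scripts to look and compute and a tool call to move; the robot and the scene stay as the last step left them, time stands still between calls to the robot, and variables do not carry over. Pictures are saved under pics/ and viewed, at most 10 in all, crops included, and the job is handed in when it is done.

Besides the shell and the picture viewer there is one more tool, called after "Call:" by a JSON object that holds its "op" and its "data". drive_tool: Moves the arm, as the interface text tells. Its arguments: {"type":"object","properties":{"moves":{"type":"array"},"force":{"type":"number"}},"required":["moves"]}

```bash
mkdir -p pics; ls
cat > h.py <<'E'
import numpy as np, cv2
from cell import sensors, vision, workorder, env
def snap(n,f):
    c=vision.read_camera(n); cv2.imwrite('pics/'+f,c['image'][:,:,::-1]); 
    np.savez('pics/'+f[:-4]+'.npz',**{k:np.array(c[k]) for k in c}); return c
def ray(c,u,v):
    d=np.array([(u-c['cx'])/c['fx'],(v-c['cy'])/c['fy'],1.]); R=np.array(c['R']); return -R.T@np.array(c['t']), R.T@d
def atz(c,u,v,z):
    o,d=ray(c,u,v); return o+d*(z-o[2])/d[2]
def proj(c,X):
    p=np.array(c['R'])@np.array(X)+np.array(c['t']); return np.array([c['fx']*p[0]/p[2]+c['cx'],c['fy']*p[1]/p[2]+c['cy']])
E
python3 - <<'E'
from h import *
for n in ['scene','top','wrist']:
    c=snap(n,n+'0.png'); print(n,c['fx'],np.round(-np.array(c['R']).T@c['t'],3))
o=sensors.get_obs(); print(o['tool_pos'],o['tool_rot'],o['force'],o['grip_width'],o['time_s'])
E
```

```text
pics
scene 484.2842060333342 [0.945 0.686 0.741]
top 520.8224678097932 [ 0.269 -0.016  1.567]
wrist 412.85368661235736 [ 0.339 -0.56   0.384]
[ 0.26234044 -0.59425668  0.22973231] [-1.79916773e+02  6.22806381e-03  2.38254433e+01] [-0.35562829  0.94815616  0.06373203] 0.08698594934112565 0.15
```

View pics/top0.png

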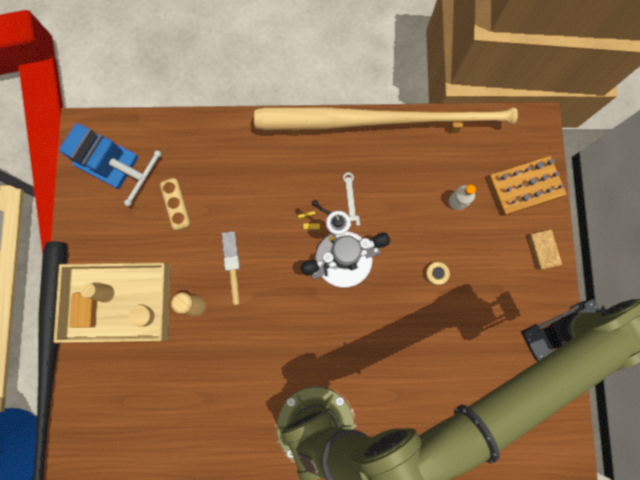

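View pics/scene0.png

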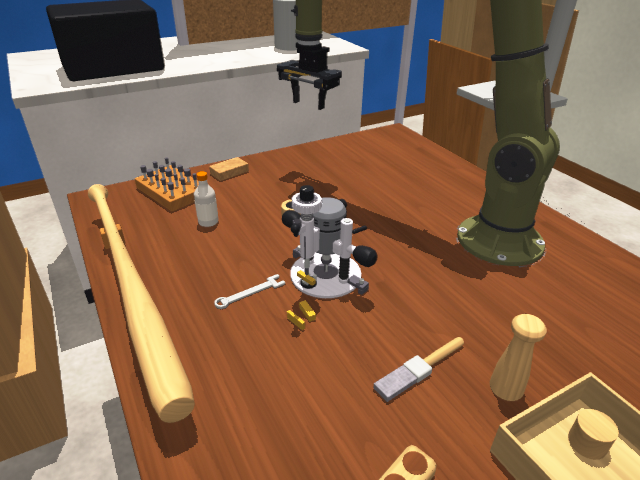

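The top view shows the router: motor at about (347,250), ring at about (338,222), and the lever ball at about (316,204). Next I'll view an enlarged crop of each camera.

Run:
```python
from h import *
a=cv2.imread('pics/top0.png')[185:285,290:400]; a=cv2.resize(a,None,fx=5,fy=5,interpolation=cv2.INTER_CUBIC)
b=cv2.imread('pics/scene0.png')[175:305,270:390]; b=cv2.resize(b,None,fx=4,fy=4,interpolation=cv2.INTER_CUBIC)
cv2.imwrite('pics/ta.png',a); cv2.imwrite('pics/sa.png',b)
t=np.load('pics/top0.npz')
for z,p in [(.232,(338,222)),(.198,(347,250)),(.222,(316,204))]: print(atz(t,*p,z))
```

```text
[ 0.54813102 -0.06749994  0.232     ]
[ 0.47883647 -0.09116409  0.198     ]
[ 0.59986096 -0.01052611  0.222     ]
```

View pics/ta.png

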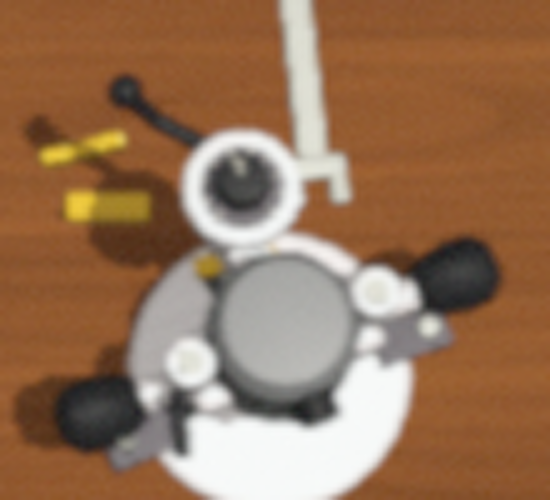

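View pics/sa.png

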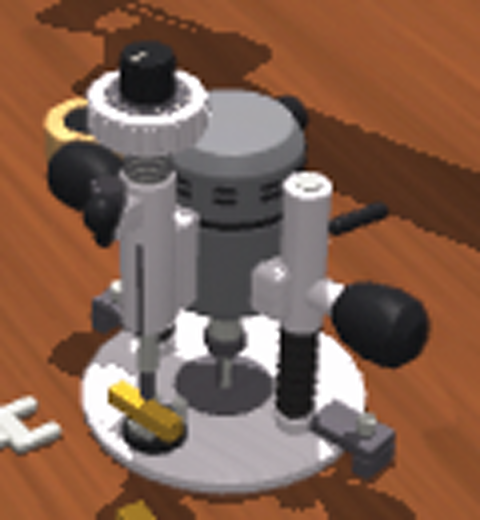

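Crop readings in full pixels:
- **Top:** ring face (338.1,222.1), ball (314.7,203), motor (346.7,249.3), knob top (337.7,220.7).
- **Scene:** knob top (306.6,187), ring face (307,200), ball (295.3,228).

The ring is about 62 mm across, which matches. I'll lift and travel over for a close wrist view.

Call:
{"op": "drive_tool", "data": {"moves": [{"z":-40},{"z":-80},{"z":-120},{"z":-130,"x":25,"y":-20},{"z":-130,"x":60,"y":-55},{"z":-130,"x":100,"y":-90},{"z":-130,"x":140,"y":-125},{"z":-130,"x":180,"y":-160},{"z":-130,"x":220,"y":-195},{"z":-130,"x":260,"y":-230},{"z":-130,"x":300,"y":-265},{"z":-130,"x":340,"y":-300},{"z":-130,"x":380,"y":-335},{"z":-130,"x":400,"y":-355},{"z":-130,"x":410,"y":-363},{"z":-130,"x":414,"y":-366},{"z":-130,"x":414,"y":-366},{"z":-130,"x":414,"y":-366}]}}

```text
invalid input at $.moves[0]: expected keys x, y, z, rx, ry, rz, fingers
```

Run:
```python
from h import *
c=snap('wrist','w1.png'); print(np.round(c['R'],3),np.round(-np.array(c['R']).T@c['t'],4))
o=sensors.get_obs(); print(o['time_s'],o['tool_pos'],o['tool_rot'],o['force'],o['wrist_torque'],np.round(o['qpos'],1))
print(proj(c,[.548,-.0675,.232]))
```

```text
[[ 0.403 -0.915 -0.002]
 [-0.872 -0.385  0.304]
 [-0.279 -0.12  -0.953]] [ 0.339  -0.5602  0.3841]
0.2 [ 0.26238888 -0.59434     0.22987374] [-1.79933402e+02  4.27940650e-03  2.38258960e+01] [ 0.3130328  -0.39100644  0.35394227] [-0.02318645 -0.05347853 -0.03387897] [67.  18.4 -4.  83.1  1.3 78.5 -3.3]
[-5202.44071592 -6069.18792231]
```

View pics/w1.png

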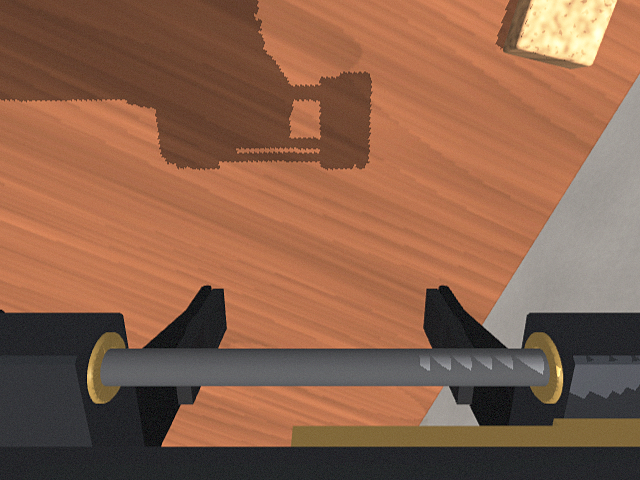

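The wrist picture only shows the bench, because the move was refused: every key is required. I'm repeating it with all keys.

Call:
{"op": "drive_tool", "data": {"moves": [{"x":0,"y":0,"z":-40,"rx":0,"ry":0,"rz":0,"fingers":-1},{"x":0,"y":0,"z":-80,"rx":0,"ry":0,"rz":0,"fingers":-1},{"x":0,"y":0,"z":-120,"rx":0,"ry":0,"rz":0,"fingers":-1},{"x":25,"y":-20,"z":-130,"rx":0,"ry":0,"rz":0,"fingers":-1},{"x":60,"y":-55,"z":-130,"rx":0,"ry":0,"rz":0,"fingers":-1},{"x":100,"y":-90,"z":-130,"rx":0,"ry":0,"rz":0,"fingers":-1},{"x":140,"y":-125,"z":-130,"rx":0,"ry":0,"rz":0,"fingers":-1},{"x":180,"y":-160,"z":-130,"rx":0,"ry":0,"rz":0,"fingers":-1},{"x":220,"y":-195,"z":-130,"rx":0,"ry":0,"rz":0,"fingers":-1},{"x":260,"y":-230,"z":-130,"rx":0,"ry":0,"rz":0,"fingers":-1},{"x":300,"y":-265,"z":-130,"rx":0,"ry":0,"rz":0,"fingers":-1},{"x":340,"y":-300,"z":-130,"rx":0,"ry":0,"rz":0,"fingers":-1},{"x":380,"y":-335,"z":-130,"rx":0,"ry":0,"rz":0,"fingers":-1},{"x":400,"y":-355,"z":-130,"rx":0,"ry":0,"rz":0,"fingers":-1},{"x":414,"y":-366,"z":-130,"rx":0,"ry":0,"rz":0,"fingers":-1},{"x":414,"y":-366,"z":-130,"rx":0,"ry":0,"rz":0,"fingers":-1},{"x":414,"y":-366,"z":-130,"rx":0,"ry":0,"rz":0,"fingers":-1}]}}

```text
time_s: 2.33
tool_pos: [0.493, -0.0937, 0.3604]
tool_rot: [180.0, 0.0, 23.7]
force: [-0.1, 0.4, -0.1]
grip_width: 0.0871
grasp_force: 0.0
```

Run:
```python
from h import *
c=snap('wrist','w2.png'); print(np.round(-np.array(c['R']).T@c['t'],4))
o=sensors.get_obs(); print(o['time_s'],o['tool_pos'],o['tool_rot'],o['force'],o['wrist_torque'],np.round(o['qpos'],1))
print(proj(c,[.548,-.0675,.232]))
```

```text
[ 0.5697 -0.0595  0.5148]
2.375 [ 0.49297315 -0.09394253  0.36040474] [1.79984941e+02 3.72852413e-02 2.37124587e+01] [0.43827955 0.24503773 0.16522646] [0.01460007 0.02374135 0.02264768] [ 38.6  -0.5 -30.3  90.   -0.2  90.4 -58.1]
[322.79132848 142.21996171]
```

View pics/w2.png

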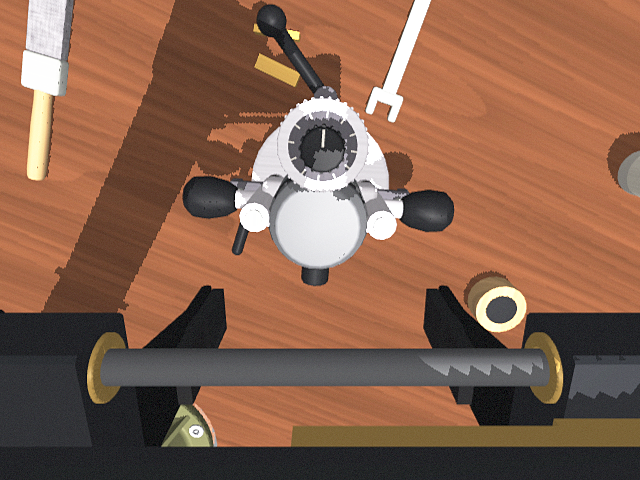

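The wrist picture shows the ring ellipse spanning x 277–370 and y 98–192, with its centre at about (323.5,144.5). The knob top is at (323,147), the ball at (271,21) and the motor top at about (318,226). I'll fit the router pose and lever angle to all three views together.

```bash
cat > fit.py <<'E'
from h import *
from scipy.optimize import least_squares
C={k:np.load(f'pics/{f}.npz') for k,f in dict(t='top0',s='scene0',w='w2').items()}
def pts(p):
    x,y,th,l=p; e=np.array([np.cos(th),np.sin(th)]); m=np.array([x,y]); r=m+.068*e; v=r+.03*e
    a=th+.8-l; b=v+.058*np.array([np.cos(a),np.sin(a)])
    return dict(ring=[*r,.242],knob=[*r,.266],motor=[*m,.198],ball=[*b,.222])
O=[('w','ring',323.5,144.5,1),('w','knob',323,147,1),('w','ball',271,21,1),('w','motor',318,226,2),
('t','ring',338.1,222.1,.5),('t','knob',337.7,220.7,.5),('t','ball',314.7,203,.5),('t','motor',346.7,249.3,.7),
('s','knob',306.6,187,1),('s','ball',295.3,228,1.5)]
def res(p): 
    q=pts(p); return np.concatenate([(proj(C[c],q[n])-[u,v])/s for c,n,u,v,s in O])
r=least_squares(res,[.48,-.09,.33,.05],loss='soft_l1'); print(r.x, {k:np.round(v,4) for k,v in pts(r.x).items()})
for o,e in zip(O,res(r.x).reshape(-1,2)): print(o[:2],np.round(e*o[4],1))
for z,u,v in [(.242,323.5,144.5),(.266,323,147),(.222,271,21)]: print(atz(C['w'],u,v,z))
E
python3 fit.py
python3 - <<'E'
from h import *
b=cv2.imread('pics/w2.png')[0:280,180:460]; cv2.imwrite('pics/w2c.png',cv2.resize(b,None,fx=2.1,fy=2.1,interpolation=cv2.INTER_CUBIC))
E
```

```text
[ 0.48314554 -0.09036314  0.33496393  0.05741209] {'ring': array([ 0.5474, -0.068 ,  0.242 ]), 'knob': array([ 0.5474, -0.068 ,  0.266 ]), 'motor': array([ 0.4831, -0.0904,  0.198 ]), 'ball': array([ 0.6032, -0.0071,  0.222 ])}
('w', 'ring') [-0.5  0.3]
('w', 'knob') [-0.1  1.4]
('w', 'ball') [-0.3 -0.2]
('w', 'motor') [-1.3  0.5]
('t', 'ring') [ 0.2 -0.6]
('t', 'knob') [ 1.  -1.1]
('t', 'ball') [-0.  -0.2]
('t', 'motor') [-0.  -0.9]
('s', 'knob') [-0.4  0.8]
('s', 'ball') [0.1 0.4]
[ 0.54763116 -0.06821409  0.242     ]
[ 0.54812959 -0.06775622  0.266     ]
[ 0.60316031 -0.00728487  0.222     ]
```

View pics/w2c.png

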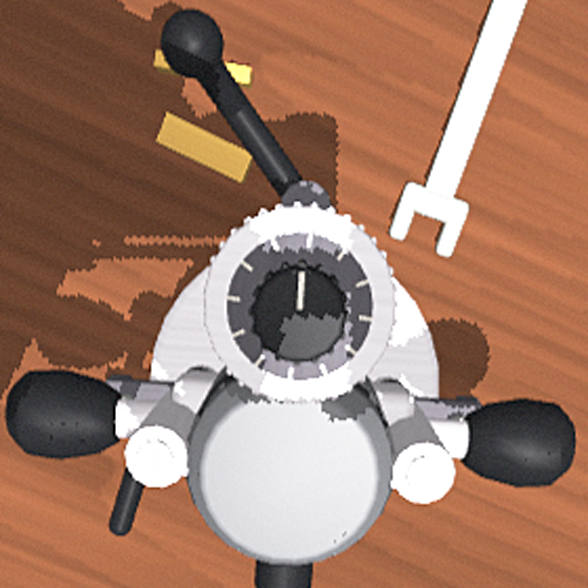

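The fit agrees to about 1 mm: ring axis at (0.547,-0.068), router yaw 19.2°, lever at 0.06 rad. I'll centre over the ring and wind the wrist back.

Call:
{"op": "drive_tool", "data": {"moves": [{"x":20,"y":-1,"z":0,"rx":0,"ry":0,"rz":-0.17,"fingers":-1},{"x":40,"y":-2,"z":10,"rx":0,"ry":0,"rz":-0.34,"fingers":-1},{"x":60,"y":-2,"z":20,"rx":0,"ry":0,"rz":-0.51,"fingers":-1},{"x":60,"y":-2,"z":40,"rx":0,"ry":0,"rz":-0.68,"fingers":-1},{"x":60,"y":-2,"z":50,"rx":0,"ry":0,"rz":-0.7,"fingers":-1},{"x":60,"y":-2,"z":50,"rx":0,"ry":0,"rz":-0.7,"fingers":-1},{"x":60,"y":-2,"z":50,"rx":0,"ry":0,"rz":-0.7,"fingers":-1}]}}

```text
time_s: 3.25
tool_pos: [0.5476, -0.0671, 0.3114]
tool_rot: [179.9, 0.0, 63.8]
force: [0.3, -0.1, 0.4]
grip_width: 0.0867
grasp_force: 0.0
```

Run:
```python
from h import *
c=snap('wrist','w3.png')
o=sensors.get_obs(); print(o['time_s'],o['tool_pos'],o['tool_rot'],o['force'],o['wrist_torque'],np.round(o['qpos'],1))
print(proj(c,[.5474,-.068,.242]),proj(c,[.5474,-.068,.266]))
```

```text
3.3 [ 0.54775168 -0.06685272  0.31151078] [ 1.79907671e+02 -5.76212319e-03  6.38266709e+01] [0.30377197 0.81557649 0.72232174] [-0.03870612 -0.0663881   0.02417372] [ 35.7   6.8 -34.4  88.9   3.9  85.3 -25. ]
[325.81144288 260.85981474] [325.95916683 277.1712593 ]
```

View pics/w3.png

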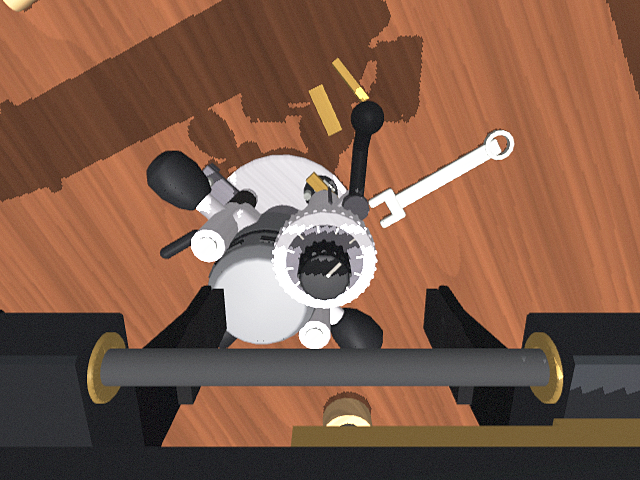

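In this view the ring spans x 272–377 and y 208–310, centred at about (324.5,259). That is within 1 mm of the prediction, so the TCP is over the axis. q7 falls when turning clockwise, so I'll wind back further and then descend around the ring.

Call:
{"op": "drive_tool", "data": {"moves": [{"x":-0.5,"y":0,"z":0,"rx":0,"ry":0,"rz":-0.18,"fingers":-1},{"x":-0.5,"y":0,"z":0,"rx":0,"ry":0,"rz":-0.36,"fingers":-1},{"x":-0.5,"y":0,"z":0,"rx":0,"ry":0,"rz":-0.54,"fingers":-1},{"x":-0.5,"y":0,"z":0,"rx":0,"ry":0,"rz":-0.72,"fingers":-1},{"x":-0.5,"y":0,"z":0,"rx":0,"ry":0,"rz":-0.9,"fingers":-1},{"x":-0.5,"y":0,"z":0,"rx":0,"ry":0,"rz":-1.08,"fingers":-1},{"x":-0.5,"y":0,"z":0,"rx":0,"ry":0,"rz":-1.26,"fingers":-1},{"x":-0.5,"y":0,"z":0,"rx":0,"ry":0,"rz":-1.44,"fingers":-1},{"x":-0.5,"y":0,"z":0,"rx":0,"ry":0,"rz":-1.62,"fingers":-1},{"x":-0.5,"y":0,"z":0,"rx":0,"ry":0,"rz":-1.8,"fingers":-1},{"x":-0.5,"y":0,"z":0,"rx":0,"ry":0,"rz":-1.98,"fingers":-1},{"x":-0.5,"y":0,"z":0,"rx":0,"ry":0,"rz":-2.1,"fingers":-1},{"x":-0.5,"y":0,"z":20,"rx":0,"ry":0,"rz":-2.1,"fingers":-1},{"x":-0.5,"y":0,"z":40,"rx":0,"ry":0,"rz":-2.1,"fingers":-1},{"x":-0.5,"y":0,"z":60,"rx":0,"ry":0,"rz":-2.1,"fingers":-1},{"x":-0.5,"y":0,"z":75,"rx":0,"ry":0,"rz":-2.1,"fingers":-1},{"x":-0.5,"y":0,"z":85,"rx":0,"ry":0,"rz":-2.1,"fingers":-1},{"x":-0.5,"y":0,"z":89,"rx":0,"ry":0,"rz":-2.1,"fingers":-1},{"x":-0.5,"y":0,"z":89,"rx":0,"ry":0,"rz":-2.1,"fingers":-1}]}}

```text
time_s: 5.68
tool_pos: [0.5475, -0.067, 0.2218]
tool_rot: [-180.0, 0.0, -175.8]
force: [-1.0, 0.4, 0.0]
grip_width: 0.0869
grasp_force: 0.0
```

```bash
cat > st.py <<'E'
from h import *
o=sensors.get_obs(); print(o['time_s'],np.round(o['tool_pos'],4),np.round(o['tool_rot'],2),'F',np.round(o['force'],2),'T',np.round(o['wrist_torque'],3),'q7',round(o['qpos'][6],1),'eff7',round(o['effort'][6],3),o['grip_width'],o['grasp_force'])
E
python3 st.py
```

```text
5.675 [ 0.5475 -0.067   0.2218] [-1.7999e+02  2.0000e-02 -1.7575e+02] F [-0.99  0.42  0.04] T [ 0.089 -0.151 -0.023] q7 92.9 eff7 -0.007 0.08687450509313145 0.0
```

Call:
{"op": "drive_tool", "data": {"moves": [{"x":0,"y":0,"z":0,"rx":0,"ry":0,"rz":0,"fingers":1},{"x":0,"y":0,"z":0,"rx":0,"ry":0,"rz":0,"fingers":1},{"x":0,"y":0,"z":0,"rx":0,"ry":0,"rz":0,"fingers":1},{"x":0,"y":0,"z":0,"rx":0,"ry":0,"rz":0,"fingers":1},{"x":0,"y":0,"z":0,"rx":0,"ry":0,"rz":0,"fingers":1},{"x":0,"y":0,"z":0,"rx":0,"ry":0,"rz":0,"fingers":1}], "force": 25}}

```text
time_s: 6.42
tool_pos: [0.5475, -0.0684, 0.2217]
tool_rot: [-179.9, 0.0, -175.8]
force: [1.3, -5.1, 0.2]
grip_width: 0.0592
grasp_force: 25.0
```

```bash
python3 st.py
```

```text
6.425 [ 0.5475 -0.0684  0.2217] [-1.799e+02  3.000e-02 -1.758e+02] F [ 1.28 -5.07  0.21] T [-0.937 -0.305  0.114] q7 93.0 eff7 -0.107 0.05924804835144778 24.99986657872796
```

The ring is gripped: width 59.2 mm, with its axis at y ≈ −0.0684. I'll take out the 1.4 mm offset and turn the first 0.5 rad to measure the free torque.

Call:
{"op": "drive_tool", "data": {"moves": [{"x":0,"y":-1.4,"z":0,"rx":0,"ry":0,"rz":0.05,"fingers":1},{"x":0,"y":-1.4,"z":0,"rx":0,"ry":0,"rz":0.15,"fingers":1},{"x":0,"y":-1.4,"z":0,"rx":0,"ry":0,"rz":0.25,"fingers":1},{"x":0,"y":-1.4,"z":0,"rx":0,"ry":0,"rz":0.35,"fingers":1},{"x":0,"y":-1.4,"z":0,"rx":0,"ry":0,"rz":0.45,"fingers":1}]}}

```text
time_s: 7.05
tool_pos: [0.5474, -0.0688, 0.2217]
tool_rot: [-180.0, 0.0, 158.3]
force: [0.2, -2.9, 1.7]
grip_width: 0.0594
grasp_force: 25.0
```

```bash
python3 st.py
```

```text
7.05 [ 0.5474 -0.0688  0.2217] [-1.7996e+02  3.0000e-02  1.5828e+02] F [ 0.21 -2.95  1.65] T [-0.735 -0.185  0.231] q7 67.6 eff7 0.617 0.05944850867674206 24.9963366240263
```

Free torque reads about 0.23 N m. Contact cannot come before 1.0 rad, so I'll go to 0.9 rad and read averaged torque from there.

Call:
{"op": "drive_tool", "data": {"moves": [{"x":0,"y":0,"z":0,"rx":0,"ry":0,"rz":0.1,"fingers":1},{"x":0,"y":0,"z":0,"rx":0,"ry":0,"rz":0.2,"fingers":1},{"x":0,"y":0,"z":0,"rx":0,"ry":0,"rz":0.3,"fingers":1},{"x":0,"y":0,"z":0,"rx":0,"ry":0,"rz":0.4,"fingers":1},{"x":0,"y":0,"z":0,"rx":0,"ry":0,"rz":0.45,"fingers":1}]}}

```text
time_s: 7.68
tool_pos: [0.5473, -0.069, 0.2217]
tool_rot: [-179.9, 0.0, 132.6]
force: [-0.4, -4.2, 0.8]
grip_width: 0.0591
grasp_force: 25.0
```

```bash
cat > tq.py <<'E'
from h import *
L=[]
for i in range(5):
    o=sensors.get_obs(); L.append([*o['force'],*o['wrist_torque'],o['effort'][6]]); 
    if i<4: vision.read_camera('scene')
L=np.array(L); print(o['time_s'],np.round(o['tool_pos'],4),'yaw',round(o['tool_rot'][2],2),'q7',round(o['qpos'][6],1),'F',np.round(L[:,:3].mean(0),1),'Tz',np.round(L[:,5],3),'m',round(L[:,5].mean(),3),'e7',np.round(L[:,6].mean(),3),'grip',o['grip_width'],o['grasp_force'])
E
python3 tq.py
```

```text
7.875 [ 0.5473 -0.069   0.2217] yaw 132.67 q7 42.4 F [-0.7 -4.5  1.4] Tz [ 0.187 -0.082 -0.199 -0.23  -0.149] m -0.095 e7 0.057 grip 0.05915082473524066 25.00004575587809
```

At rest the torque relaxes, so I'll read it at the end of each motion instead. I'll recentre slightly and continue in small steps.

Call:
{"op": "drive_tool", "data": {"moves": [{"x":-0.7,"y":-0.9,"z":0,"rx":0,"ry":0,"rz":0.05,"fingers":1},{"x":-0.7,"y":-0.9,"z":0,"rx":0,"ry":0,"rz":0.1,"fingers":1},{"x":-0.7,"y":-0.9,"z":0,"rx":0,"ry":0,"rz":0.15,"fingers":1}]}}

```text
time_s: 8.25
tool_pos: [0.5471, -0.0691, 0.2217]
tool_rot: [-180.0, -0.0, 124.1]
force: [-0.4, -2.9, 3.0]
grip_width: 0.0592
grasp_force: 25.0
```

```bash
sed -i 's/range(5)/range(3)/; s/i<4/i<2/' tq.py; python3 tq.py
```

```text
8.35 [ 0.5472 -0.0692  0.2217] yaw 124.13 q7 34.1 F [-0.9 -3.   2.8] Tz [ 0.238 -0.027 -0.203] m 0.003 e7 0.008 grip 0.05954470480798704 25.000417213886976
```

Call:
{"op": "drive_tool", "data": {"moves": [{"x":0,"y":-0.3,"z":0,"rx":0,"ry":0,"rz":0.05,"fingers":1},{"x":0,"y":-0.3,"z":0,"rx":0,"ry":0,"rz":0.1,"fingers":1},{"x":0,"y":-0.3,"z":0,"rx":0,"ry":0,"rz":0.15,"fingers":1}]}}

```text
time_s: 8.72
tool_pos: [0.5471, -0.0692, 0.2219]
tool_rot: [180.0, 0.0, 115.6]
force: [-0.4, -2.4, 3.0]
grip_width: 0.0593
grasp_force: 25.0
```

```bash
python3 tq.py
```

```text
8.825 [ 0.547  -0.0692  0.2218] yaw 115.59 q7 25.7 F [-0.4 -2.4  3.1] Tz [ 0.36   0.075 -0.044] m 0.13 e7 -0.103 grip 0.05917275918653282 25.00044409185648
```

Call:
{"op": "drive_tool", "data": {"moves": [{"x":0,"y":0,"z":0,"rx":0,"ry":0,"rz":0.05,"fingers":1},{"x":0,"y":0,"z":0,"rx":0,"ry":0,"rz":0.1,"fingers":1}]}}

```text
time_s: 9.07
tool_pos: [0.547, -0.0693, 0.2219]
tool_rot: [180.0, 0.0, 109.9]
force: [-1.2, -2.9, 4.3]
grip_width: 0.059
grasp_force: 25.0
```

```bash
python3 tq.py
```

```text
9.175 [ 0.547  -0.0692  0.2219] yaw 109.88 q7 20.0 F [-1.1 -3.1  4.2] Tz [ 0.361  0.26  -0.049] m 0.19 e7 -0.177 grip 0.058968052778750765 25.000437134876847
```

Torque rose from 0.24 to 0.36 N m, which suggests the nip has been reached. Before going further I'll watch the holding torque settle and look at the rod end.

Run:
```python
from h import *
T=[];Y=[]
for i in range(6):
    o=sensors.get_obs(); T.append(o['wrist_torque'][2]);Y.append(o['tool_rot'][2]); c=vision.read_camera('scene')
print(np.round(T,3),np.round(Y,2))
snap('scene','s2.png'); snap('wrist','w4.png')
w=cv2.imread('pics/w4.png')[180:400,200:450]; w=cv2.resize(w,None,fx=2.2,fy=2.2)
ab=[cv2.resize(cv2.imread('pics/'+f)[225:300,285:335],None,fx=6,fy=6,interpolation=cv2.INTER_CUBIC) for f in('scene0.png','s2.png')]
h=484; out=np.hstack([cv2.resize(x,(int(x.shape[1]*h/x.shape[0])*230//322,h*230//322)) for x in ab])
print(out.shape,w.shape); can=np.zeros((600,800,3),np.uint8); 
out=cv2.hconcat(ab); can[:450,:600]=out; 
s=cv2.resize(w,None,fx=.36,fy=.36); can[450:450+min(150,s.shape[0]),0:s.shape[1]]=s[:150]
cv2.imwrite('pics/cmp.png',can)
```

```text
[-0.049  0.092  0.076  0.074  0.035  0.031] [109.88 109.88 109.88 109.87 109.87 109.87]
(345, 460, 3) (484, 550, 3)
```

View pics/cmp.png

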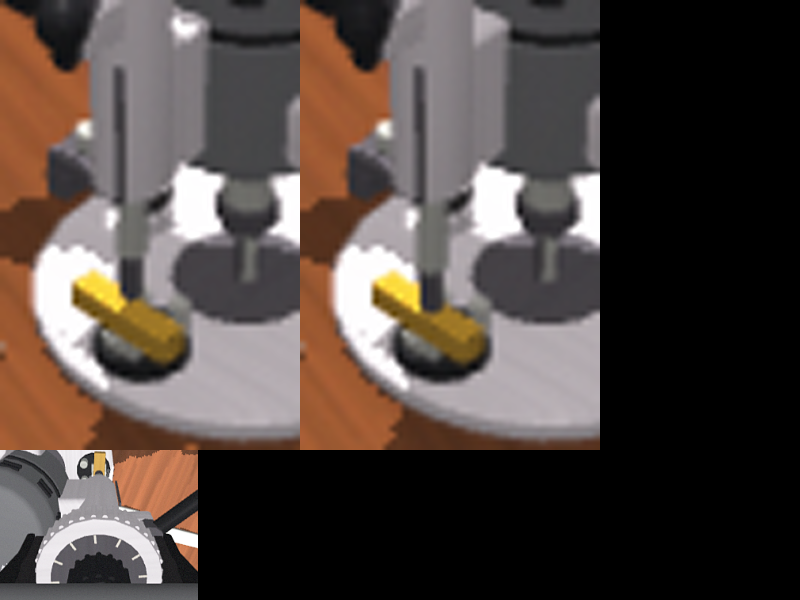

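The right panel shows the rod about 2.4 px lower than at the start, with the screw end at about (432,308) meeting the bar top. I'll check that numerically against the calibrated contact height.

Run:
```python
from h import *
c=np.load('pics/scene0.npz')
for z in (.065,.0585,.05,.045,.038): print(z,[np.round(proj(c,[x,y,z]),1) for x,y in[(.5474,-.0683)]])
x0=int(proj(c,[.5474,-.0683,.05])[0]+.5)
for f in('scene0.png','s2.png'):
    g=cv2.imread('pics/'+f).astype(int); print(f)
    for y in range(258,286): print(y,[tuple(g[y,x,::-1]) for x in (306,307,308)])
```

```text
0.065 [array([306.2, 266.6])]
0.0585 [array([306.2, 268.8])]
0.05 [array([306.2, 271.8])]
0.045 [array([306.2, 273.5])]
0.038 [array([306.2, 275.9])]
scene0.png
258 [(np.int64(127), np.int64(123), np.int64(125)), (np.int64(125), np.int64(122), np.int64(123)), (np.int64(118), np.int64(115), np.int64(116))]
259 [(np.int64(112), np.int64(112), np.int64(108)), (np.int64(111), np.int64(110), np.int64(107)), (np.int64(104), np.int64(103), np.int64(101))]
260 [(np.int64(111), np.int64(112), np.int64(106)), (np.int64(110), np.int64(109), np.int64(105)), (np.int64(103), np.int64(101), np.int64(98))]
261 [(np.int64(111), np.int64(110), np.int64(106)), (np.int64(108), np.int64(108), np.int64(105)), (np.int64(106), np.int64(105), np.int64(102))]
262 [(np.int64(111), np.int64(110), np.int64(107)), (np.int64(109), np.int64(108), np.int64(105)), (np.int64(105), np.int64(105), np.int64(101))]
263 [(np.int64(110), np.int64(109), np.int64(105)), (np.int64(109), np.int64(108), np.int64(104)), (np.int64(105), np.int64(104), np.int64(101))]
264 [(np.int64(111), np.int64(110), np.int64(105)), (np.int64(10
[... 6312 characters left out ...]
)]
281 [(np.int64(114), np.int64(86), np.int64(30)), (np.int64(115), np.int64(86), np.int64(29)), (np.int64(116), np.int64(88), np.int64(32))]
282 [(np.int64(106), np.int64(101), np.int64(87)), (np.int64(119), np.int64(96), np.int64(54)), (np.int64(115), np.int64(87), np.int64(31))]
283 [(np.int64(105), np.int64(105), np.int64(100)), (np.int64(110), np.int64(108), np.int64(99)), (np.int64(102), np.int64(86), np.int64(57))]
284 [(np.int64(89), np.int64(88), np.int64(86)), (np.int64(99), np.int64(98), np.int64(96)), (np.int64(65), np.int64(64), np.int64(60))]
285 [(np.int64(39), np.int64(38), np.int64(41)), (np.int64(50), np.int64(49), np.int64(50)), (np.int64(31), np.int64(31), np.int64(32))]
```

The numbers agree. The start gap measures about 6 to 6.7 mm, the rod has dropped about 6 to 6.5 mm, and the screw end is now at z ≈ 0.039 against a bar top of 0.038. With torque about 0.125 N m above free, that is a nip of roughly 25 N. I'll let go and rise straight up.

Call:
{"op": "drive_tool", "data": {"moves": [{"x":0,"y":0,"z":0,"rx":0,"ry":0,"rz":0,"fingers":-1},{"x":0,"y":0,"z":0,"rx":0,"ry":0,"rz":0,"fingers":-1},{"x":0,"y":0,"z":0,"rx":0,"ry":0,"rz":0,"fingers":-1},{"x":0,"y":0,"z":0,"rx":0,"ry":0,"rz":0,"fingers":-1},{"x":0,"y":0,"z":0,"rx":0,"ry":0,"rz":0,"fingers":-1},{"x":0,"y":0,"z":-15,"rx":0,"ry":0,"rz":0,"fingers":-1},{"x":0,"y":0,"z":-40,"rx":0,"ry":0,"rz":0,"fingers":-1},{"x":0,"y":0,"z":-65,"rx":0,"ry":0,"rz":0,"fingers":-1},{"x":0,"y":0,"z":-90,"rx":0,"ry":0,"rz":0,"fingers":-1},{"x":0,"y":0,"z":-120,"rx":0,"ry":0,"rz":0,"fingers":-1},{"x":0,"y":0,"z":-130,"rx":0,"ry":0,"rz":0,"fingers":-1},{"x":0,"y":0,"z":-130,"rx":0,"ry":0,"rz":0,"fingers":-1}]}}

```text
time_s: 11.08
tool_pos: [0.5472, -0.0696, 0.3522]
tool_rot: [179.9, 0.0, 109.8]
force: [-0.2, -0.0, 0.1]
grip_width: 0.0875
grasp_force: 0.0
```

Run:
```python
from h import *
exec(open('st.py').read())
c=snap('wrist','w5.png'); s=snap('scene','s3.png'); k=[.5474,-.0683]
p=proj(c,[*k,.266]); print('knob',p,'ball',proj(c,[.6032,-.0071,.222]))
x,y=np.int32(p); a=cv2.resize(c['image'][max(0,y-60):y+60,x-70:x+70,::-1],(560,480),interpolation=cv2.INTER_CUBIC)
b=cv2.resize(s['image'][255:290,295:320,::-1],(240,336),interpolation=cv2.INTER_CUBIC)
d=np.zeros((480,800,3),np.uint8); d[:,:560]=a; d[:336,560:]=b; cv2.imwrite('pics/rel.png',d)
# knob line direction expected (world yaw of zero line = router x?) 
w=np.load('pics/w2.npz'); im=w['image'][115:175,295:350].astype(int)
print('scene col307 dark end:',[int(s['image'][y,306].sum()) for y in range(266,281)])
def line(c):
    # white line pixels on the knob top -> world angle
    P=[]
    for yy in range(480):
        for xx in range(640):
            if c['image'][yy,xx].min()>150:
                X=atz(c,xx,yy,.266); 
                if np.hypot(X[0]-k[0],X[1]-k[1])<.0115: P.append(X[:2])
    P=np.array(P); v=P.mean(0)-k; q=np.linalg.svd(P-P.mean(0))[2][0]; q*=np.sign(q@v); return len(P),np.degrees(np.arctan2(q[1],q[0])),np.degrees(np.arctan2(v[1],v[0]))
for cc in (w,np.load('pics/w3.npz'),c): print(line(cc))
```

```text
11.075 [ 0.5472 -0.0696  0.3522] [1.7993e+02 5.0000e-02 1.0977e+02] F [-0.24 -0.05  0.15] T [ 0.032 -0.147 -0.013] q7 21.3 eff7 0.002 0.08746995397295741 0.0
knob [325.75593676 248.32415843] ball [431.71893407 174.25959956]
scene col307 dark end: [327, 325, 327, 327, 282, 171, 159, 157, 154, 157, 157, 276, 261, 236, 231]
(46, np.float64(20.964654166231654), np.float64(26.046754411000997))
(65, np.float64(20.770930571578877), np.float64(24.686111952713635))
(37, np.float64(19.287004474802913), np.float64(23.521600651797172))
```

The knob line is unchanged (20.8° before, 19.3° now, within noise) and the rod is still down. Now I'll close the fingers, move beside the ball on its free side and descend.

Call:
{"op": "drive_tool", "data": {"moves": [{"x":20,"y":20,"z":0,"rx":0,"ry":0,"rz":-0.05,"fingers":1},{"x":40,"y":40,"z":0,"rx":0,"ry":0,"rz":-0.106,"fingers":1},{"x":60,"y":60,"z":0,"rx":0,"ry":0,"rz":-0.106,"fingers":1},{"x":67,"y":71,"z":0,"rx":0,"ry":0,"rz":-0.106,"fingers":1},{"x":67,"y":71,"z":0,"rx":0,"ry":0,"rz":-0.106,"fingers":1},{"x":67,"y":71,"z":30,"rx":0,"ry":0,"rz":-0.106,"fingers":1},{"x":67,"y":71,"z":60,"rx":0,"ry":0,"rz":-0.106,"fingers":1},{"x":67,"y":71,"z":85,"rx":0,"ry":0,"rz":-0.106,"fingers":1},{"x":67,"y":71,"z":105,"rx":0,"ry":0,"rz":-0.106,"fingers":1},{"x":67,"y":71,"z":120,"rx":0,"ry":0,"rz":-0.106,"fingers":1},{"x":67,"y":71,"z":131,"rx":0,"ry":0,"rz":-0.106,"fingers":1},{"x":67,"y":71,"z":131,"rx":0,"ry":0,"rz":-0.106,"fingers":1}], "force": 10}}

```text
time_s: 12.68
tool_pos: [0.5908, 0.0173, 0.2199]
tool_rot: [-179.9, -0.0, 115.8]
force: [0.3, -0.1, -1.4]
grip_width: 0.0006
grasp_force: 0.0
```

```bash
python3 st.py
python3 - <<'E'
from h import *
import json
o=sensors.get_obs(); p=o['tool_pos']; yaw=np.radians(o['tool_rot'][2]); X=np.array([np.cos(yaw),np.sin(yaw)]); Y=np.array([np.sin(yaw),-np.cos(yaw)])
piv=np.array([.5757,-.0583])
for l in (.057,.2,.35,.5,.65,.8,.88,.95,1.0):
    a=.335+.8-l; t=piv+.058*np.array([np.cos(a),np.sin(a)])+.019*X; d=(t-p[:2])*1000; print(l,np.round([d@X,d@Y],1),np.round(t,4))
E
```

```text
12.675 [0.5908 0.0173 0.2199] [-1.7994e+02 -2.0000e-02  1.1584e+02] F [ 0.3  -0.1  -1.43] T [ 0.023 -0.108 -0.014] q7 14.1 eff7 -0.012 0.0006243949643078197 0.0
0.057 [-8.4  0.4] [0.5949 0.0099]
0.2 [-15.4   4.8] [0.6019 0.0055]
0.35 [-23.4   8.3] [ 6.084e-01 -2.000e-04]
0.5 [-31.8  10.5] [ 0.6141 -0.0068]
0.65 [-40.4  11.4] [ 0.6187 -0.0142]
0.8 [-49.1  11.1] [ 0.6222 -0.0221]
0.88 [-53.7  10.4] [ 0.6235 -0.0266]
0.95 [-57.7   9.4] [ 0.6244 -0.0305]
1.0 [-60.4   8.6] [ 0.6249 -0.0334]
```

Call:
{"op": "drive_tool", "data": {"moves": [{"x":-4,"y":0,"z":0,"rx":0,"ry":0,"rz":0,"fingers":1},{"x":-8,"y":0.4,"z":0,"rx":0,"ry":0,"rz":0,"fingers":1},{"x":-12,"y":3,"z":0,"rx":0,"ry":0,"rz":0,"fingers":1},{"x":-15.5,"y":5,"z":0,"rx":0,"ry":0,"rz":0,"fingers":1},{"x":-19.5,"y":6.8,"z":0,"rx":0,"ry":0,"rz":0,"fingers":1},{"x":-23.5,"y":8.3,"z":0,"rx":0,"ry":0,"rz":0,"fingers":1},{"x":-28,"y":9.5,"z":0,"rx":0,"ry":0,"rz":0,"fingers":1},{"x":-32,"y":10.5,"z":0,"rx":0,"ry":0,"rz":0,"fingers":1}]}}

```text
time_s: 13.68
tool_pos: [0.6152, -0.0053, 0.2206]
tool_rot: [179.9, -0.1, 115.9]
force: [-0.8, 5.6, 1.7]
grip_width: 0.0004
grasp_force: 2.1
```

```bash
python3 st.py
```

```text
13.675 [ 0.6152 -0.0053  0.2206] [ 1.7989e+02 -8.0000e-02  1.1593e+02] F [-0.81  5.56  1.66] T [ 1.095 -0.004  0.005] q7 15.7 eff7 -0.019 0.0003753877681573484 2.0996756851673126
```

The ball is moving with about 5.6 N on the tool, as expected. I'll continue to the stop.

Call:
{"op": "drive_tool", "data": {"moves": [{"x":-4.5,"y":0.5,"z":0,"rx":0,"ry":0,"rz":0,"fingers":1},{"x":-8.5,"y":0.9,"z":0,"rx":0,"ry":0,"rz":0,"fingers":1},{"x":-13,"y":0.8,"z":0,"rx":0,"ry":0,"rz":0,"fingers":1},{"x":-17,"y":0.6,"z":0,"rx":0,"ry":0,"rz":0,"fingers":1},{"x":-21.5,"y":0,"z":0,"rx":0,"ry":0,"rz":0,"fingers":1},{"x":-25.5,"y":-1,"z":0,"rx":0,"ry":0,"rz":0,"fingers":1},{"x":-28,"y":-1.7,"z":0,"rx":0,"ry":0,"rz":0,"fingers":1},{"x":-29,"y":-2,"z":0,"rx":0,"ry":0,"rz":0,"fingers":1},{"x":-29,"y":-2,"z":0,"rx":0,"ry":0,"rz":0,"fingers":1},{"x":-29,"y":-2,"z":0,"rx":0,"ry":0,"rz":0,"fingers":1},{"x":-29,"y":-2,"z":0,"rx":0,"ry":0,"rz":0,"fingers":1}]}}

```text
time_s: 15.05
tool_pos: [0.6246, -0.0295, 0.2205]
tool_rot: [180.0, -0.3, 116.0]
force: [-2.4, 10.1, 1.1]
grip_width: 0.0006
grasp_force: 5.0
```

```bash
python3 st.py
```

```text
15.05 [ 0.6246 -0.0295  0.2205] [179.95  -0.3  116.04] F [-2.42 10.08  1.11] T [2.384 0.392 0.01 ] q7 17.9 eff7 0.013 0.0006498728054943161 4.977177623659372
```

Force has risen to 10 N at the position expected for lever = 0.95, so it is at the stop. I'll back away, rise and check.

Call:
{"op": "drive_tool", "data": {"moves": [{"x":8,"y":0,"z":0,"rx":0,"ry":0,"rz":0,"fingers":1},{"x":20,"y":0,"z":0,"rx":0,"ry":0,"rz":0,"fingers":1},{"x":30,"y":0,"z":0,"rx":0,"ry":0,"rz":0,"fingers":1},{"x":30,"y":0,"z":-40,"rx":0,"ry":0,"rz":0,"fingers":1},{"x":30,"y":0,"z":-80,"rx":0,"ry":0,"rz":0,"fingers":1},{"x":10,"y":-20,"z":-120,"rx":0,"ry":0,"rz":0,"fingers":1},{"x":-20,"y":-50,"z":-130,"rx":0,"ry":0,"rz":0,"fingers":1},{"x":-30,"y":-60,"z":-130,"rx":0,"ry":0,"rz":0,"fingers":1},{"x":-30,"y":-60,"z":-130,"rx":0,"ry":0,"rz":0,"fingers":1}]}}

```text
time_s: 16.18
tool_pos: [0.584, -0.0879, 0.3499]
tool_rot: [-179.9, -0.0, 115.7]
force: [0.1, 0.4, 0.0]
grip_width: 0.0006
grasp_force: 0.0
```

```bash
python3 st.py
python3 - <<'E'
from h import *
c=snap('wrist','w6.png'); s=snap('scene','s4.png')
print('ball home pred',proj(c,[.6327,-.0476,.222]),'at .82',proj(c,[.5757+.058*np.cos(.315),-.0583+.058*np.sin(.315),.222]),'knob',proj(c,[.5474,-.0683,.266]))
print('col306',[int(s['image'][y,306].sum()) for y in range(266,281)])
d=np.zeros((480,800,3),np.uint8); d[:,:560]=cv2.resize(c['image'][:,:,::-1],(560,420),interpolation=cv2.INTER_AREA)[0:1].repeat(480,0)*0
d[:420,:560]=cv2.resize(c['image'][:,:,::-1],(560,420),interpolation=cv2.INTER_AREA)
d[:336,560:]=cv2.resize(s['image'][255:290,295:320,::-1],(240,336),interpolation=cv2.INTER_CUBIC); cv2.imwrite('pics/fin.png',d)
E
```

```text
16.175 [ 0.584  -0.0879  0.3499] [-179.95   -0.    115.7 ] F [0.08 0.39 0.01] T [ 0.063 -0.14   0.045] q7 26.2 eff7 0.097 0.0005751573371916466 0.0
ball home pred [412.38676208 210.09930163] at .82 [415.18403053 199.82497815] knob [283.33071132 197.62507343]
col306 [326, 325, 324, 327, 278, 170, 157, 157, 156, 155, 157, 273, 262, 234, 234]
```

View pics/fin.png

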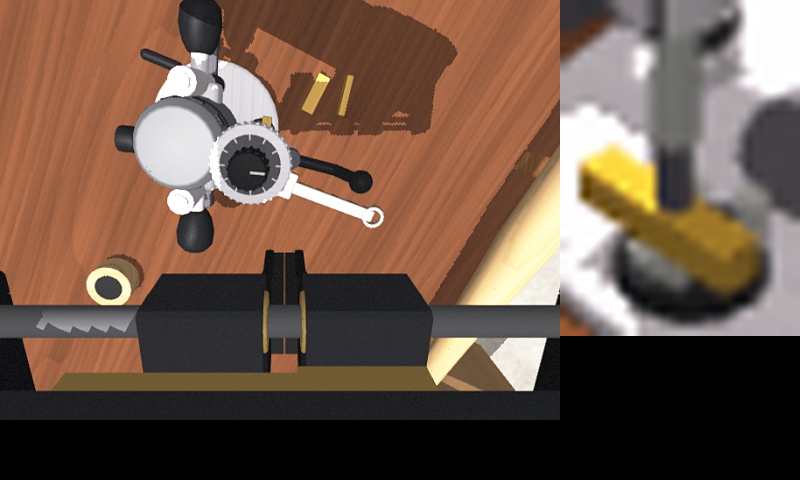

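The ball is at about (412,207) in full pixels, against a prediction of (412,210) for fully home. The knob line still points along the router's x, and the rod sits on the undisturbed bar. Handing in.

```bash
python3 -c "
from cell import workorder
print(workorder.sign_off())"
```

```text
the job is handed in; nothing more can be done
None
```

I set the depth stop and handed the job in; the sign-off gave no verdict. By torque and camera checks, the rod nipped the bar at an estimated 25 N and still rests on it, the lever is home at about 0.91 rad, and the fine knob is still at its zero.

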